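# Inspect a casting from below: stand the mirror, unlatch the work arm and hold it up

## Task

The casting clamped under the hinged work arm is to be inspected from below: take the two-sided mirror off its easel and stand it upright by itself on its long thin edge on the rubber mat, one face turned to the ball. Then pull the arm's spring latch sideways, away from the ball, lift the arm off the ball and hold its ball end at least 6 cm up; finish while still gripping the raised arm. Leave the mirror standing and disturb nothing else.

Things in the scene. Friction and masses are not known exactly. Their poses are not given: they have to be found in the camera images.
- mirror_center (a point): Centre of the two-sided mirror, a loose plate in a black frame, about 0.2 kg: 16 mm thick (its x), 100 mm wide (y), 80 mm tall (z); both faces alike. It lies back on the easel, 38 degrees from upright, z up and towards the robot's side, centre 77 mm above the table; the middle 70 mm of its width is free on both faces. Standing (either way up), its centre is 40 mm above the mat.
- mirror: The same mirror; origin at the middle of its bottom long edge, same axes as mirror_center.
- easel: Small fixed aluminium easel, 104 mm wide, 97 mm high, with two ribs (12 mm wide, 43 mm either side of the middle) that carry the mirror's back; origin on the table under its middle, x across the ledge, away from the ribs.
- holder: Fixed work holder: steel base plate 8 mm thick, 160 mm (its x) by 375 mm (its y from -165 to +210 mm). Origin on the table under the ball. Along its y axis: rubber mat at -115 mm, ball post at 0, hinge posts (up to 85 mm high) at +180 mm. z up.
- mat_center (a point): Centre of the top face of the rubber mat on the base plate, 11 mm above the table; the mat is 150 mm along the holder's x and 70 mm along its y. Same axes as the holder. The mirror must stand here with its faces square to the holder's y (either face to the ball).
- ball_center (a point): Centre of the steel ball (32 mm across, 55 mm above the table) on a post, inside the coupler while the arm is down. Same axes as the holder.
- tongue_hinge (a point): The tongue, that is the hinged work arm: a bar 26 mm wide and 16 mm high that ends in a coupler block over the ball (48 x 50 mm, top 84 mm above the table when down), 0.45 kg, the casting clamped below it. This point lies on the hinge axis, 180 mm along the holder's y from the ball and 72 mm above the table; the hinge axis is the holder's x. With the arm down its axes are those of the holder. It falls back if let go.
- tongue (a joint): Hinge angle of the work arm (rad): 0 = down on the ball, grows as the ball end rises, up to 0.9; 0.34 rad raises the ball end by 60 mm. With the latch home it can rise only about 0.01 rad.
- latch (a joint): Travel of the latch (m): 0 = home, hooked under the ball; grows to 0.016 as it is pulled along the holder's -x, sideways off the arm. It frees the ball beyond 0.007; pull it well out, 0.011 or more, before lifting. Its spring takes about 4 N at the start and 10 N fully out and shuts it when let go; keep it pulled until the coupler has risen 35 mm.
- latch_tab (a point): Grip point on the latch's upright steel tab, at the holder's -x side of the coupler: the tab is 10 mm thick (holder x), 26 mm wide (holder y), rises to 130 mm above the table; this point is 108 mm above the table with the arm down, 34 mm from the ball's centre along the holder's -x, and it moves with latch and arm. Above 90 mm nothing else stands beside the tab. Pinch it across its thickness.
- casting_a: loose rough brass casting (flat ring 24 mm across with a four-point head, 6 mm thick) lying on the holder's base plate; leave it. Origin under its middle, on its underside.
- casting_b: a second casting like casting_a, on the other side of the arm on the base plate; leave it. Origin under its middle, on its underside.
- tape_roll: roll of paper tape lying flat, 68 mm across, 22 mm high; a bystander. Origin under its middle, on its underside.
- jar: closed glass jar, 56 mm across, 60 mm high; a bystander. Origin under its middle, on its underside.
- handpiece: metal rotary handpiece lying down, 26 mm thick, 170 mm long along its x; a bystander. Origin under its middle, on its underside.
- scissors: pair of scissors lying flat, 170 mm long along its x, 10 mm high; a bystander. Origin under its middle, on its underside.
Mind the look-alikes: they are no part of the job. What is shaped like the mirror but orange or yellow is not meant.

How it is judged (in metres and radians):
On the way, in this order (a step that is already met when the one before it is completed fails the run):
1. the mirror stands upright by itself on the mat, a face to the ball (angle between the z axis of mirror_center and the z axis of holder, either way round below 0.08 rad and angle between the x axis of mirror_center and the y axis of holder, either way round below 0.35 rad and x of mirror_center in the frame of mat_center between -0.032 and 0.032 m and y of mirror_center in the frame of mat_center between -0.032 and 0.032 m and z of mirror_center in the frame of mat_center between 0.035 and 0.045 m and contact force between the fingers and mirror below 0.1 N and linear speed of mirror below 0.02 m/s), for 0.3 s.
2. the latch is pulled well out while the arm is still down (value of joint latch above 0.009 m and value of joint tongue below 0.04 rad), for 0.05 s.
At the end, for the whole second after the job is handed in: Mirror free-standing on its long edge on the mat (upright within 0.08 rad, centre within 32 mm of the mat centre each way, face within 0.35 rad of square to the ball); work arm at rest above 0.30 rad (53 mm at the ball end), held by the fingers only (all of step 1 and value of joint tongue above 0.3 rad and velocity of joint tongue between -0.05 and 0.05 rad/s and contact force between the fingers and tongue above 1 N and contact force between tongue and mirror below 0.1 N); the arm keeps its last pose, push and grip.
It fails at once if a loose casting is knocked away (distance of any of casting_a, casting_b from where it was at the start of the episode above 0.03 m).
It fails at once if a bystander is pushed about (distance of any of tape_roll, jar, handpiece, scissors from where it was at the start of the episode above 0.03 m).
It also fails if it takes over 48 s, if anything falls off the work surface, if the arm or the gripper's body presses on something with over 40 N, if the wrist force passes 120 N, or if a joint passes its speed limit or range.

## Robot

A 6-joint arm with a two-finger parallel gripper is mounted at the origin on the work surface. World frame = base frame: x ahead of the robot, y to its left, z up, the work surface at z = 0. Lengths are in mm, angles in rad, forces in N, time in s.
With the tool pointing down it reaches from about 300 to 775 mm from the base axis. Payload 14.6 kg.
Tool frame: the origin (TCP) lies at the very end of the fingers, on their centre line; the grasp point (between the pads) lies 19 mm behind it; z points along the fingers, y is the direction in which the jaws open and shut (so a half turn about z gives the same grasp; the last joint's range is limited). The gripper opens to 85 mm and grips with 20 to 120 N. Pads are 22 mm wide; open, the fingers measure 114 mm over their backs; the gripper's body (76 mm by 85 mm) begins 54 mm behind the grasp point. The pads swing forward as they close: fully open they stand 13 mm farther back than shut.
Start: joints at [-1.22, 0.3, 1.521, -0, 1.321, -0.067], TCP at [223.155, -502.684, 231.281] pointing down, gripper open.
Joint ranges: [-3.03, 3.03], [-0.79, 2.21], [0.23, 2.52], [-1.04, 4.18], [0, 3.07], [-2.55, 2.55]. Speed limits (rad/s): [2.22, 2.22, 2.57, 3.14, 3.14, 3.14].

## Interface

Orientations are given as a 3x3 rotation matrix whose columns are the frame's x, y, z axes.
In Python, from bench import r, vision, job gives the robot as it stands.
- The arm moves only by the tool jog_arm, never from a script. Its argument "motion" is a list of rows, each a list of 5 numbers: the shift along the tool's x, y, z in cm, then the turn about the tool's z in degrees, then the opening in per cent of the stroke, from 0 (shut) to 100 (fully open). A call has 1 to 10 rows; each row shifts and turns the commanded pose from where the row before left it, along the tool's axes as they then stand; what a row does not reach is not made up. A row lasts 1/12 s, in which the tool goes at most 41.7 mm and 7.16 degrees, less where a joint would pass 70% of its speed; a pose out of reach is approached as far as the arm can. A call with a gripper value outside its range is refused whole. The fingers move at their own pace and stop on an object; the grip force is fixed at half the most. Time passes only in rows, so rows that do not move let the fingers close. It gives the time, the measured TCP pose, the force and the opening at its end, in the units of the state.
- r.observe(): the state, without advancing time (a new reading comes with each control period).
- vision.read_camera(name): name is "scene" or "top" or "wrist"; returns a dict with "color" (420x560x3 uint8, blue, green, red), "mtx" (3x3 intrinsics, pixels), "k1" (the pictures are not rectified: a ray, as slopes to the right and down, at radius r is drawn at 1 + k1 r^2 times it, then the intrinsics apply), "position" and "orientation" of the camera in the world; the wrist camera has in their place "T_tool_cam" (4x4, takes a point from camera to tool coordinates, whose origin is the TCP and whose axes are the flange's). Camera axes: x right, y up, looking along -z (the intrinsics and any distortion apply to the point x, -y, -z); pixel columns grow to the right and rows downward; lengths in mm; the calibration is good to about 2 mm. A picture is of the moment at which its call begins: read the wrist's pose just before it. There is no depth.
- job.job_done(): hands the job in, once; it reports no verdict.
The state is a dict: "time_s": time; "joint_pos": joint angles; "joint_vel": joint speeds; "tau": joint torques, N m; "ee_pos": TCP position; "ee_rot": TCP orientation; "contact_force": force on the tool from outside, world axes, zero at the start; "moment": the same for the moment, N m; "grip_width": finger opening in mm.
Only numpy, scipy, OpenCV 4.12 (cv2) and the standard library are available. Lean on these libraries where they do the work, as an engineer would, in place of code of your own. Each camera call takes 0.05 s, during which the arm holds its last target.

## Working session

There is one attempt and no reset: what is moved stays moved. The work goes in short steps, Python scripts to look and compute and a tool call to move; the robot and the scene stay as the last step left them, time stands still between calls to the robot, and variables do not carry over. Pictures are saved under pics/ and viewed, and the job is handed in when it is done.

Besides the shell and the picture viewer there is one more tool, called after "Call:" as name(argument=value, ...), one argument or row to a line, values as JSON. jog_arm: Moves the arm, as the interface text tells. Its arguments: {"type":"object","properties":{"motion":{"type":"array"}},"required":["motion"]}

```bash
ls; mkdir -p pics
python3 - <<'E'
from bench import r, vision, job
import cv2
print(r.observe())
for n in ["scene","top","wrist"]:
    d=vision.read_camera(n); cv2.imwrite(f"pics/{n}0.png",d["color"])
    print(n,{k:v for k,v in d.items() if k!="color"})
E
```

```text
pics
{'time_s': 0.0, 'joint_pos': array([-1.21962382e+00,  3.00463799e-01,  1.52158813e+00, -2.46531771e-05,
        1.32072675e+00, -6.65793271e-02]), 'joint_vel': array([-0.00033032, -0.00024592,  0.00177258,  0.00098755,  0.0020753 ,
        0.00051462]), 'tau': array([-3.65837359e-04, -5.43502843e+01, -3.61789691e+01, -1.37969564e-04,
        4.03359183e-03,  1.74896309e-05]), 'ee_pos': array([ 223.05721542, -502.47206548,  230.72234692]), 'ee_rot': array([[ 9.14000876e-01,  4.05711984e-01, -4.30417795e-04],
       [ 4.05712208e-01, -9.14000209e-01,  1.10541910e-03],
       [ 5.50798233e-05, -1.18497978e-03, -9.99999296e-01]]), 'contact_force': array([ 0.52095726, -0.15236875, -0.6097173 ]), 'moment': array([ 0.00359893, -0.0149989 , -0.01124212]), 'grip_width': 85.28687289863815}
scene {'mtx': array([[442.55715378,   0.        , 279.78734859],
       [  0.        , 442.55715378, 212.17025211],
       [  0.        ,   0.        ,   1.        ]]), 'k1': -0.1427806595249562, 'position': array([1046.01664671,  503.51460644,  975.67976837]), 'orientation': array([[-0.75348471, -0.513
[... 393 characters left out ...]
: array([[-0.01025928,  0.99465227, -0.10276969],
       [-0.99984236, -0.00871446,  0.01546961],
       [ 0.0144913 ,  0.1029122 ,  0.99458488]])}
wrist {'mtx': array([[349.53463956,   0.        , 285.14796216],
       [  0.        , 349.53463956, 208.07883172],
       [  0.        ,   0.        ,   1.        ]]), 'k1': 0.018047881031466213, 'T_tool_cam': array([[ 1.55693033e-04,  9.54495708e-01,  2.98224611e-01,
         7.59896292e+01],
       [ 9.99999570e-01, -4.21333433e-04,  8.26450865e-04,
         7.73250502e-01],
       [ 9.14495803e-04,  2.98224354e-01, -9.54495363e-01,
        -1.41719348e+02],
       [ 0.00000000e+00,  0.00000000e+00,  0.00000000e+00,
         1.00000000e+00]])}
```

View pics/scene0.png

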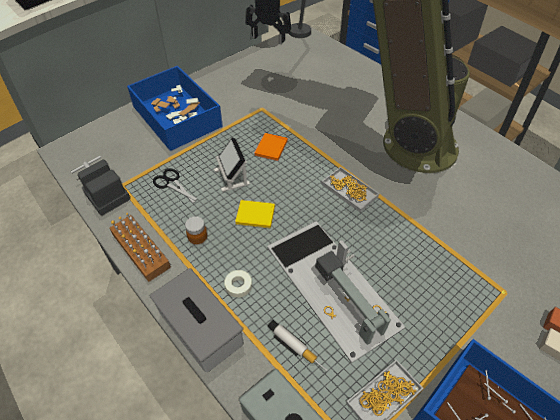

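View pics/top0.png

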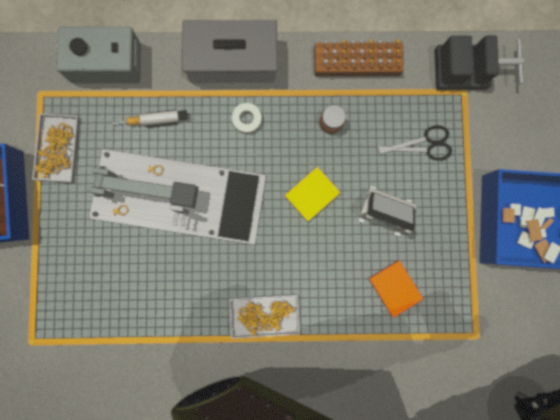

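View pics/wrist0.png

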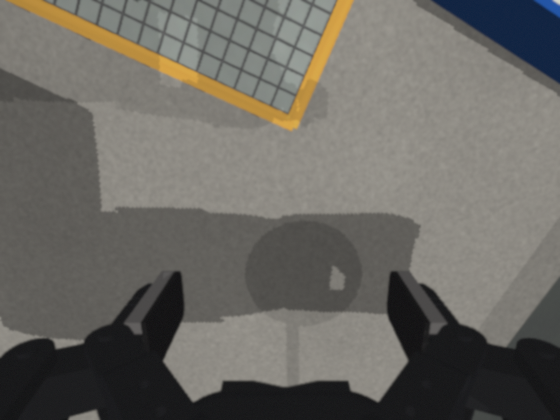

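Run:
```python
import cv2
t=cv2.imread("pics/top0.png"); s=cv2.imread("pics/scene0.png")
cv2.imwrite("pics/t_a.png",cv2.resize(t[140:250,85:275],None,fx=4,fy=4,interpolation=cv2.INTER_CUBIC))
cv2.imwrite("pics/t_b.png",cv2.resize(t[170:250,345:435],None,fx=7,fy=7,interpolation=cv2.INTER_CUBIC))
cv2.imwrite("pics/s_a.png",cv2.resize(s[215:360,260:410],None,fx=4,fy=4,interpolation=cv2.INTER_CUBIC))
cv2.imwrite("pics/s_b.png",cv2.resize(s[125:205,200:280],None,fx=7,fy=7,interpolation=cv2.INTER_CUBIC))
```

```text
(no output)
```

View pics/t_a.png

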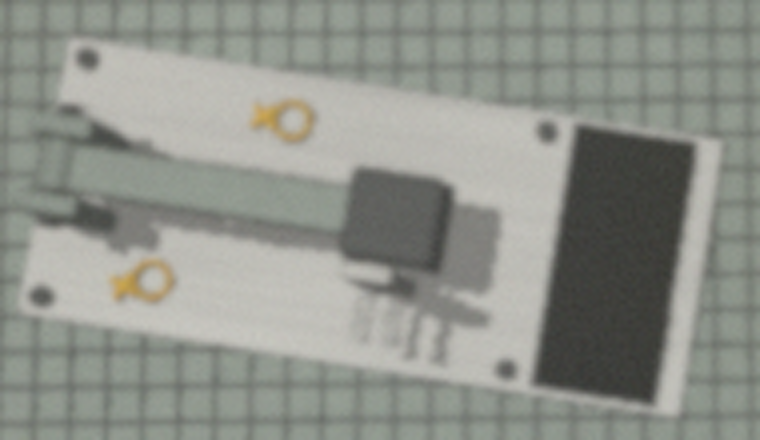

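View pics/t_b.png

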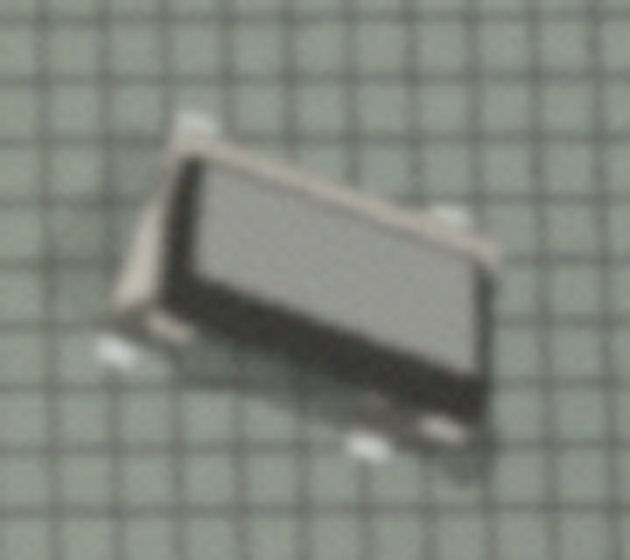

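View pics/s_a.png

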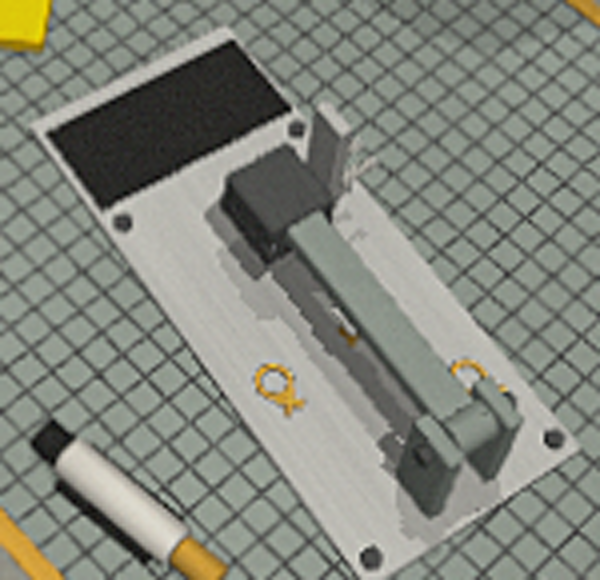

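View pics/s_b.png

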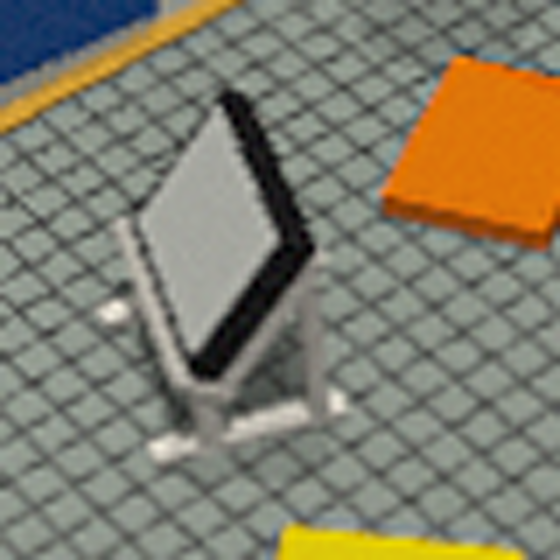

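```bash
cat > h.py <<'E'
import numpy as np, cv2
from bench import r, vision, job
def undist(cam,uv):
    uv=np.atleast_2d(np.asarray(uv,float)); K=cam["mtx"]
    p=cv2.undistortPoints(uv.reshape(-1,1,2),K,np.array([cam["k1"],0,0,0.])).reshape(-1,2)
    return np.c_[p[:,0],-p[:,1],-np.ones(len(p))]
def pose(cam,st=None):
    if "position" in cam: return np.array(cam["position"]),np.array(cam["orientation"])
    T=cam["T_tool_cam"]; R=st["ee_rot"]
    return st["ee_pos"]+R@T[:3,3], R@T[:3,:3]
def plane(cam,uv,z,st=None):
    p,R=pose(cam,st); d=undist(cam,uv)@R.T
    return p+d*((np.asarray(z)-p[2])/d[:,2])[:,None]
def proj(cam,P,st=None):
    p,R=pose(cam,st); q=(np.atleast_2d(P)-p)@R; q=q*[1,-1,-1]
    return cv2.projectPoints(q,np.zeros(3),np.zeros(3),cam["mtx"],np.array([cam["k1"],0,0,0.]))[0].reshape(-1,2)
def tri(c1,u1,c2,u2):
    out=[]
    for a,b in zip(np.atleast_2d(u1),np.atleast_2d(u2)):
        p1,R1=pose(c1);p2,R2=pose(c2)
        d1=R1@undist(c1,a)[0];d2=R2@undist(c2,b)[0]
        d1/=np.linalg.norm(d1);d2/=np.linalg.norm(d2)
        s=np.linalg.lstsq(np.c_[d1,-d2],p2-p1,rcond=None)[0]
        q1=p1+s[0]*d1;q2=p2+s[1]*d2
        out.append(np.r_[(q1+q2)/2,np.linalg.norm(q1-q2)])
    return np.array(out)
np.set_printoptions(precision=2,suppress=True)
E
python3 - <<'E'
from h import *
t=vision.read_camera("top"); s=vision.read_camera("scene")
# mat
def box(img,roi,thr):
    x0,y0,x1,y1=roi; g=cv2.cvtColor(img[y0:y1,x0:x1],cv2.COLOR_BGR2GRAY)
    g=cv2.resize(g,None,fx=4,fy=4,interpolation=cv2.INTER_CUBIC)
    m=(g<thr).astype(np.uint8); c=max(cv2.findContours(m,0,2)[0],key=cv2.contourArea)
    b=cv2.boxPoints(cv2.minAreaRect(c)); a=cv2.approxPolyDP(c,10,True).reshape(-1,2)
    f=lambda q:(q+.5)/4-.5+[x0,y0]
    return f(b),f(a)
b,a=box(t["color"],(212,160,275,250),110); P=plane(t,b,11.); print("mat top",b,P,P.mean(0),[np.linalg.norm(P[i]-P[i-1]) for i in range(4)])
b,a=box(s["color"],(262,215,340,270),75); P=plane(s,a,11.); print("mat scene",a,P,P.mean(0))
cor=np.array([(75,38),(722,140),(680,415),(20,312)])/4+[85,140]-.375
P=plane(t,cor,8.);print("plate",P,[np.linalg.norm(P[i]-P[i-1]) for i in range(4)])
# mirror
tb=np.array([(160,308),(487,420)])/7+[345,170]-.43
tf=np.array([(200,155),(487,265)])/7+[345,170]-.43
A=plane(t,tb,103.6);B=plane(t,tf,50.4);print("mir",A,B,np.linalg.norm(A[0]-A[1]),np.linalg.norm(B[0]-B[1]))
# coupler top corners
cp=np.array([(357,167),(453,184),(436,273),(341,258)])/4+[85,140]-.375
P=plane(t,cp,84.);print("coupler",P,P.mean(0))
ts=np.array([(327,100),(352,120)])/4+[260,215]-.375
print("tab scene z130",plane(s,ts,130.))
tt=np.array([(345,270),(388,285)])/4+[85,140]-.375
print("tab top130",plane(t,tt,130.))
ms=np.array([(222,92),(318,245),(205,382),(135,225)])/7+[200,125]-.43
print("mirror scene", plane(s,ms,[113.4,113.4,50.4,50.4]))
E
```

```text
mat top [[217.87 235.67]
 [228.7  170.68]
 [258.94 175.72]
 [248.11 240.71]] [[498.1   83.06  11.  ]
 [644.28  58.71  11.  ]
 [632.25  -9.41  11.  ]
 [486.22  15.81  11.  ]] [565.21  37.04  11.  ] [np.float64(68.28982370561089), np.float64(148.19041385020756), np.float64(69.1793543138886), np.float64(148.18665554548159)]
mat scene [[331.88 240.88]
 [316.88 224.88]
 [271.38 248.12]
 [285.38 266.62]] [[497.47  81.16  11.  ]
 [490.27  16.18  11.  ]
 [633.73  -7.54  11.  ]
 [643.87  59.43  11.  ]] [566.33  37.31  11.  ]
plate [[696.06 341.31   8.  ]
 [635.09 -23.39   8.  ]
 [480.22   1.41   8.  ]
 [541.3  368.3    8.  ]] [np.float64(157.0984058765388), np.float64(369.75890214084933), np.float64(156.83848090566443), np.float64(371.94378171886916)]
mir [[ 537.28 -234.41  103.6 ]
 [ 503.29 -330.02  103.6 ]] [[ 589.04 -258.5    50.4 ]
 [ 553.86 -346.71   50.4 ]] 101.47478851013227 94.9655213822295
coupler [[610.63 169.34  84.  ]
 [601.17 118.82  84.  ]
 [554.12 127.53  84.  ]
 [562.48 177.29  84.  ]] [582.1  148.24  84.  ]
tab scene z130 [[545.83 145.52 130.  ]
 [545.15 165.11 130.  ]]
tab top130 [[551.88 167.08 130.  ]
 [544.11 145.47 130.  ]]
mirror scene [[ 514.21 -325.49  113.4 ]
 [ 540.51 -227.18  113.4 ]
 [ 587.82 -248.39   50.4 ]
 [ 554.93 -342.55   50.4 ]]
```

```bash
cat >> h.py <<'E'
def plan(target,yaw_y=None,n=10,op=100,start=None):
    """rows of equal world shift to target TCP; yaw_y = wanted heading (deg) of tool y"""
    st=r.observe(); p=st["ee_pos"].copy() if start is None else np.array(start[0]); y=st["ee_rot"][:,1]
    a=np.degrees(np.arctan2(y[1],y[0])) if start is None else start[1]
    turn=0 if yaw_y is None else (yaw_y-a+180)%360-180
    dw=(np.array(target)-p)/n
    cur=a; q=p.copy()
    rows=[]
    for i in range(n):
        want=p+dw*(i+1)-q
        c,s=np.cos(np.radians(cur)),np.sin(np.radians(cur))
        X=np.array([-s,c,0]);Y=np.array([c,s,0]);Z=np.array([0,0,-1.])
        v=np.round([want@X/10,want@Y/10,want@Z/10],2)
        q=q+10*(v[0]*X+v[1]*Y+v[2]*Z)
        t=-round(turn/n,1); rows.append([*map(float,v),t,op]); cur-=t
    print(rows); print("end",q,cur)
E
python3 - <<'E'
from h import *
plan((530,-282,200),-19.8,10)
E
```

```text
[[3.7, -0.77, 0.31, np.float64(-4.6), 100], [3.75, -0.47, 0.31, np.float64(-4.6), 100], [3.78, -0.17, 0.31, np.float64(-4.6), 100], [3.77, 0.13, 0.31, np.float64(-4.6), 100], [3.76, 0.44, 0.31, np.float64(-4.6), 100], [3.7, 0.73, 0.31, np.float64(-4.6), 100], [3.64, 1.03, 0.31, np.float64(-4.6), 100], [3.54, 1.32, 0.31, np.float64(-4.6), 100], [3.42, 1.6, 0.31, np.float64(-4.6), 100], [3.29, 1.87, 0.31, np.float64(-4.6), 100]]
end [ 530.01 -282.01  200.02] -20.06277009627874
```

Call:
jog_arm(
  motion=[
    [3.7,-0.77,0.31,-4.6,100],
    [3.75,-0.47,0.31,-4.6,100],
    [3.78,-0.17,0.31,-4.6,100],
    [3.77,0.13,0.31,-4.6,100],
    [3.76,0.44,0.31,-4.6,100],
    [3.7,0.73,0.31,-4.6,100],
    [3.64,1.03,0.31,-4.6,100],
    [3.54,1.32,0.31,-4.6,100],
    [3.42,1.6,0.31,-4.6,100],
    [3.29,1.87,0.31,-4.6,100],
  ],
)

```text
time_s: 1.08
ee_pos: [531.3, -280.7, 200.1]
ee_rot: [[0.339, 0.941, -0.0], [0.941, -0.339, 0.0], [-0.0, -0.0, -1.0]]
contact_force: [0.8, -0.3, 1.0]
grip_width: 85.8
```

Call:
jog_arm(
  motion=[
    [0,0,0,0,100],
    [0,0,0,0,100],
    [0,0,0,0,100],
  ],
)

```text
time_s: 1.33
ee_pos: [529.7, -282.3, 200.1]
ee_rot: [[0.344, 0.939, -0.001], [0.939, -0.344, 0.0], [-0.0, -0.001, -1.0]]
contact_force: [-0.2, -0.6, -0.3]
grip_width: 85.3
```

Run:
```python
from h import *
import pickle
st=r.observe(); print(st["ee_pos"],st["ee_rot"],st["joint_pos"],st["joint_vel"])
w=vision.read_camera("wrist"); pickle.dump((st,w),open("w1.pkl","wb")); cv2.imwrite("pics/w1.png",w["color"])
```

```text
[ 529.67 -282.29  200.09] [[ 0.34  0.94 -0.  ]
 [ 0.94 -0.34  0.  ]
 [-0.   -0.   -1.  ]] [-0.55  0.44  1.41 -0.    1.3  -0.2 ] [-0.02 -0.01  0.01 -0.   -0.    0.  ]
```

View pics/w1.png

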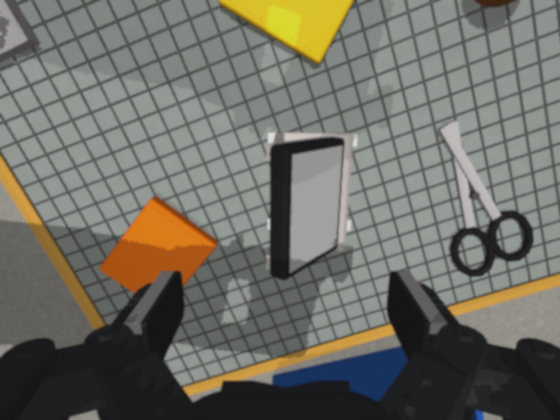

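Run:
```python
import cv2
w=cv2.imread("pics/w1.png")
cv2.imwrite("pics/w1c.png",cv2.resize(w[120:290,250:370],None,fx=3.5,fy=3.5,interpolation=cv2.INTER_CUBIC))
```

```text
(no output)
```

View pics/w1c.png

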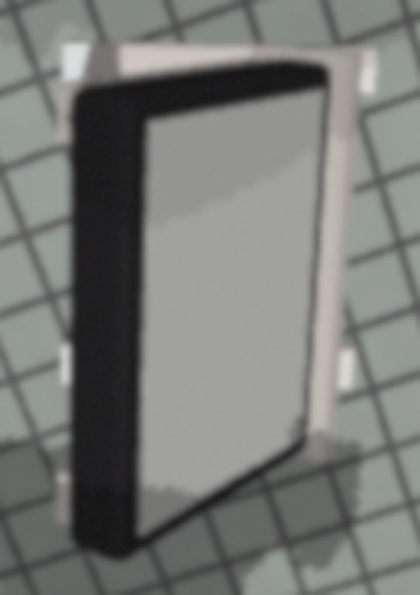

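Run:
```python
from h import *
import pickle
st,w=pickle.load(open("w1.pkl","rb"))
R=st["ee_rot"]
f=lambda q:(np.array(q,float)+.5)/3.5-.5+[250,120]
for nm,q,z in [("backtop",[(73,90),(73,548)],103.6),("fronttop",[(122,85),(120,558)],113.4),("frontbot",[(328,70),(306,445)],50.4)]:
    P=plane(w,f(q),float(z),st); d=P[0]-P[1]
    print(nm,P,"len",np.linalg.norm(d),"yawdeg",np.degrees(np.arctan2(d[0],d[1])),"mid",P.mean(0))
    print("  tool", (P-st["ee_pos"])@R)
```

```text
backtop [[ 536.22 -236.11  103.6 ]
 [ 501.19 -328.29  103.6 ]] len 98.61148451035909 yawdeg 20.805048127623262 mid [ 518.7 -282.2  103.6]
  tool [[ 45.64  -9.67  96.49]
 [-52.97 -10.88  96.5 ]]
fronttop [[ 545.87 -237.35  113.4 ]
 [ 511.83 -329.02  113.4 ]] len 97.78707805674412 yawdeg 20.36713344693284 mid [ 528.85 -283.18  113.4 ]
  tool [[ 47.79  -0.19  86.68]
 [-50.    -0.64  86.69]]
frontbot [[ 589.7  -257.85   50.4 ]
 [ 556.01 -347.29   50.4 ]] len 95.57965347260718 yawdeg 20.640471905552953 mid [ 572.85 -302.57   50.4 ]
  tool [[ 43.6   48.06 149.65]
 [-51.97  47.15 149.67]]
```

Call:
jog_arm(
  motion=[
    [-0.3,2.15,0,-0.5,100],
    [0,0,2.5,0,100],
    [0,0,2.5,0,100],
    [0,0,2.4,0,100],
    [0,0,2,0,100],
    [0,0,2,0,100],
    [0,0,2,0,100],
    [0,0,0,0,100],
    [0,0,0,0,100],
  ],
)

```text
time_s: 2.13
ee_pos: [548.3, -293.0, 66.3]
ee_rot: [[0.337, 0.942, -0.001], [0.942, -0.337, 0.001], [0.0, -0.001, -1.0]]
contact_force: [0.7, 0.2, -0.1]
grip_width: 85.4
```

Run:
```python
from h import *
w=vision.read_camera("wrist"); cv2.imwrite("pics/w2.png",w["color"])
w=vision.read_camera("scene"); cv2.imwrite("pics/s2.png",cv2.resize(w["color"][80:220,180:320],None,fx=4,fy=4))
```

```text
(no output)
```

View pics/w2.png

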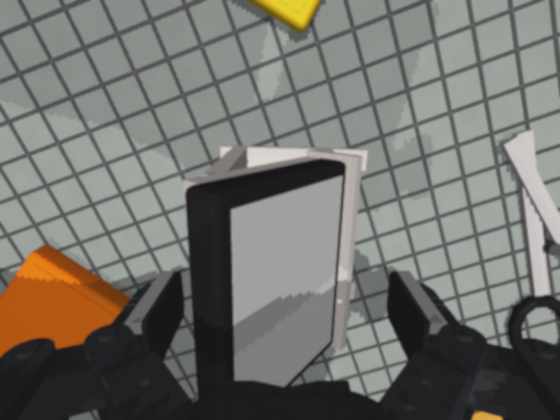

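View pics/s2.png

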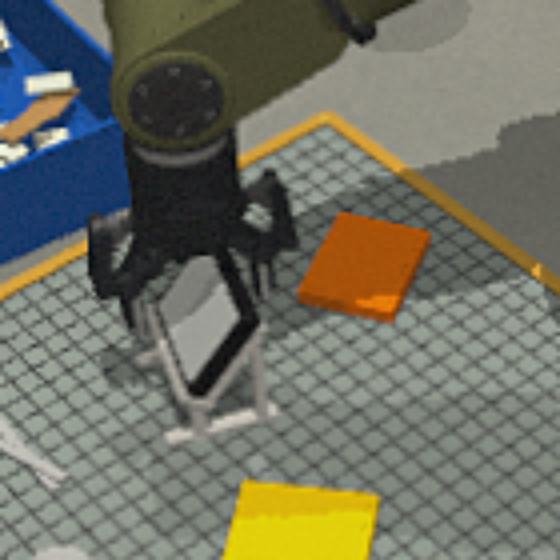

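Call:
jog_arm(
  motion=[
    [0,-0.3,0,1,71],
    [0,0,0,0,71],
    [0,0,0,0,71],
    [0,0.3,0,0,65],
    [0,0.3,0,0,58],
  ],
)

```text
time_s: 2.65
ee_pos: [552.0, -293.4, 67.0]
ee_rot: [[0.351, 0.936, 0.0], [0.936, -0.351, -0.0], [-0.0, 0.0, -1.0]]
contact_force: [-2.8, 0.2, 2.1]
grip_width: 49.4
```

Run:
```python
from h import *
w=vision.read_camera("wrist"); cv2.imwrite("pics/w3.png",w["color"])
```

```text
(no output)
```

View pics/w3.png

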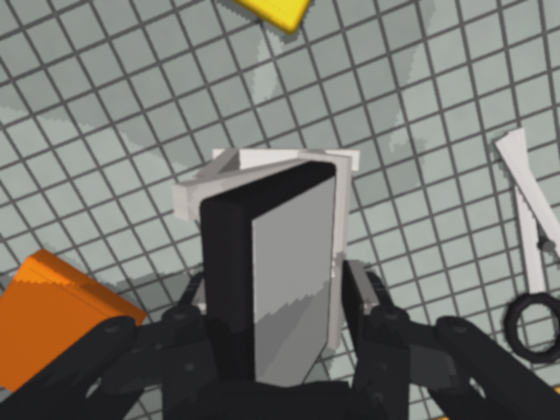

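Call:
jog_arm(
  motion=[
    [0,0.3,0,0,50],
    [0,0.3,0,0,43],
    [0,0.3,0,0,36],
    [0,0.3,0,0,30],
    [0,0.2,0,0,25],
    [0,0,0,0,25],
  ],
)

```text
time_s: 3.2
ee_pos: [565.4, -298.4, 66.1]
ee_rot: [[0.351, 0.936, 0.0], [0.936, -0.351, 0.0], [0.0, 0.0, -1.0]]
contact_force: [-0.9, 0.2, -0.1]
grip_width: 21.9
```

Run:
```python
from h import *
w=vision.read_camera("wrist"); cv2.imwrite("pics/w4.png",w["color"])
w=vision.read_camera("scene"); cv2.imwrite("pics/s4.png",cv2.resize(w["color"][80:220,180:320],None,fx=4,fy=4))
```

```text
(no output)
```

View pics/w4.png

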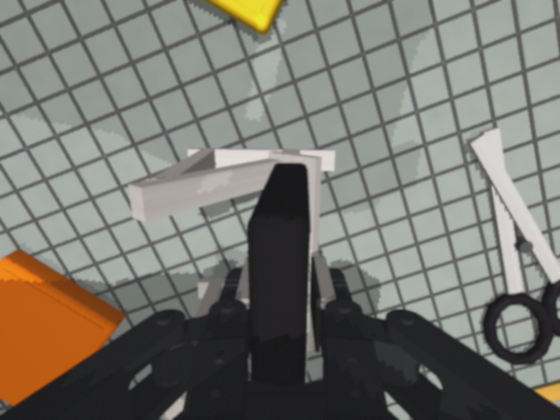

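View pics/s4.png

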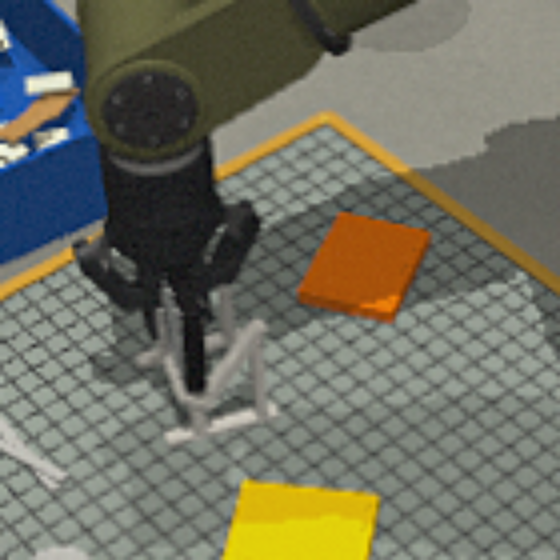

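Beautiful: the mirror is upright between the pads. Close firmly and lift.

Call:
jog_arm(
  motion=[
    [0,0,0,0,0],
    [0,0,0,0,0],
    [0,0,0,0,0],
    [0,0,0,0,0],
    [0,0,-1,0,0],
    [0,0,-2,0,0],
    [0,0,-3,0,0],
    [0,0,-3,0,0],
    [0,0,-1,0,0],
  ],
)

```text
time_s: 4.05
ee_pos: [566.2, -298.9, 171.7]
ee_rot: [[0.351, 0.936, 0.005], [0.936, -0.351, -0.003], [-0.001, 0.006, -1.0]]
contact_force: [0.6, -0.3, -1.4]
grip_width: 15.5
```

Run:
```python
from h import *
w=vision.read_camera("wrist"); cv2.imwrite("pics/w5.png",w["color"])
w=vision.read_camera("scene"); cv2.imwrite("pics/s5.png",cv2.resize(w["color"][60:200,180:320],None,fx=4,fy=4))
```

```text
(no output)
```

View pics/w5.png

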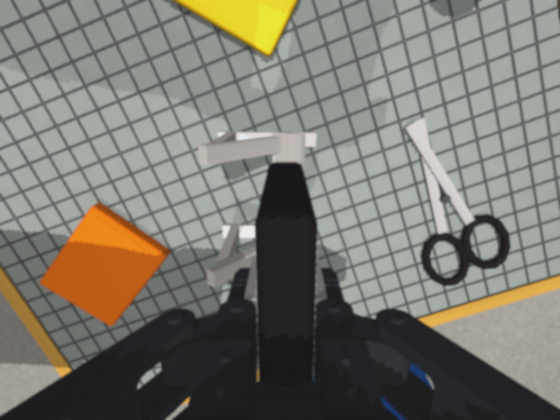

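View pics/s5.png

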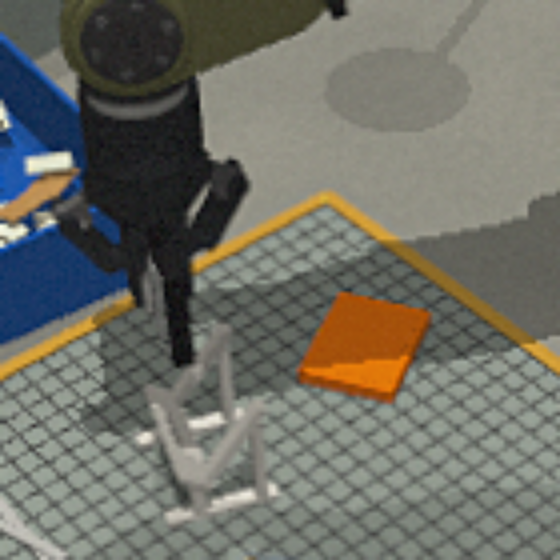

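Run:
```python
from h import *
plan((565.8,37.2,120),-99.6,16,0,start=((566.2,-299,172),-20.6))
```

```text
[[1.97, -0.74, 0.32, 4.9, 0], [1.89, -0.91, 0.33, 4.9, 0], [1.81, -1.06, 0.32, 4.9, 0], [1.72, -1.22, 0.33, 4.9, 0], [1.6, -1.36, 0.32, 4.9, 0], [1.48, -1.49, 0.33, 4.9, 0], [1.35, -1.61, 0.32, 4.9, 0], [1.21, -1.72, 0.33, 4.9, 0], [1.05, -1.82, 0.32, 4.9, 0], [0.9, -1.9, 0.33, 4.9, 0], [0.73, -1.97, 0.32, 4.9, 0], [0.56, -2.02, 0.33, 4.9, 0], [0.38, -2.07, 0.32, 4.9, 0], [0.21, -2.09, 0.33, 4.9, 0], [0.02, -2.1, 0.33, 4.9, 0], [-0.15, -2.1, 0.32, 4.9, 0]]
end [565.8   37.24 120.  ] -99.00000000000003
```

Call:
jog_arm(
  motion=[
    [1.97,-0.74,0.32,4.9,0],
    [1.89,-0.91,0.33,4.9,0],
    [1.81,-1.06,0.32,4.9,0],
    [1.72,-1.22,0.33,4.9,0],
    [1.6,-1.36,0.32,4.9,0],
    [1.48,-1.49,0.33,4.9,0],
    [1.35,-1.61,0.32,4.9,0],
    [1.21,-1.72,0.33,4.9,0],
  ],
)

```text
time_s: 4.82
ee_pos: [563.8, -128.9, 138.1]
ee_rot: [[0.866, 0.5, -0.003], [0.5, -0.866, 0.001], [-0.002, -0.002, -1.0]]
contact_force: [1.3, -1.1, -1.6]
grip_width: 15.6
```

Call:
jog_arm(
  motion=[
    [1.05,-1.82,0.32,4.9,0],
    [0.9,-1.9,0.33,4.9,0],
    [0.73,-1.97,0.32,4.9,0],
    [0.56,-2.02,0.33,4.9,0],
    [0.38,-2.07,0.32,4.9,0],
    [0.21,-2.09,0.33,4.9,0],
    [0.02,-2.1,0.33,4.9,0],
    [-0.15,-2.1,0.32,5.5,0],
    [0,0,0,0,0],
    [0,0,0,0,0],
  ],
)

```text
time_s: 5.65
ee_pos: [563.5, 38.7, 112.4]
ee_rot: [[0.987, -0.164, -0.003], [-0.164, -0.987, -0.0], [-0.003, 0.001, -1.0]]
contact_force: [0.2, -1.5, -2.2]
grip_width: 15.5
```

Run:
```python
from h import *
print(r.observe()["joint_pos"])
w=vision.read_camera("wrist"); cv2.imwrite("pics/w6.png",w["color"])
w=vision.read_camera("scene"); cv2.imwrite("pics/s6.png",cv2.resize(w["color"][150:300,220:370],None,fx=4,fy=4))
w=vision.read_camera("top"); cv2.imwrite("pics/t6.png",cv2.resize(w["color"][130:260,85:285],None,fx=4,fy=4))
```

```text
[ 0.    0.46  1.6  -0.    1.09  1.74]
```

View pics/w6.png

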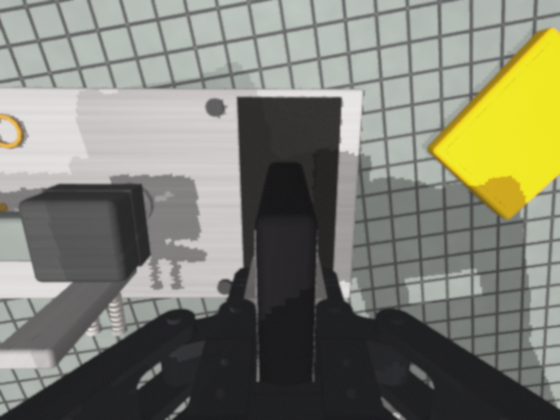

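View pics/s6.png

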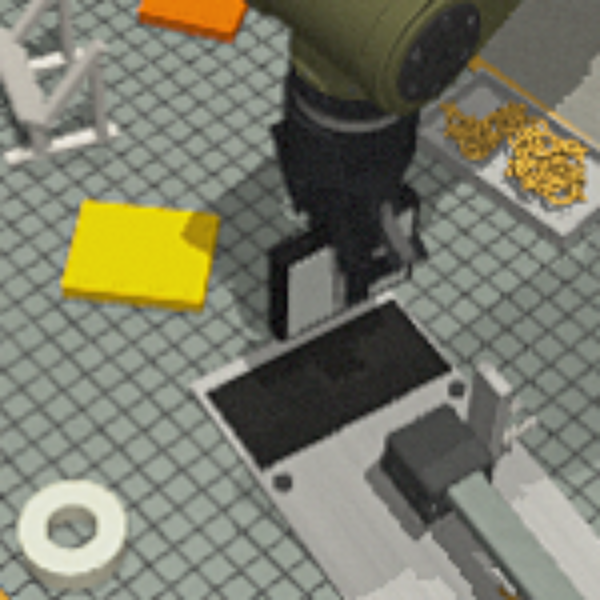

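Run:
```python
from h import *
st=r.observe(); s=vision.read_camera("scene"); R=st["ee_rot"]
for dz in (15,20,25,30,35):
    P=[st["ee_pos"]+R@np.array([x,y,dz]) for x in(50,-50) for y in (8,-8)]
    print(dz,((proj(s,P)+.5-[220,150])*4).round(0).tolist())
P=[st["ee_pos"]+R@np.array([50,y,-80+25]) for y in (8,-8)]
print(((proj(s,P)+.5-[220,150])*4).round(0).tolist(), st["ee_pos"])
```

```text
15 [[262.0, 324.0], [276.0, 342.0], [395.0, 257.0], [410.0, 274.0]]
20 [[262.0, 329.0], [275.0, 347.0], [395.0, 262.0], [409.0, 279.0]]
25 [[262.0, 334.0], [275.0, 352.0], [394.0, 267.0], [409.0, 284.0]]
30 [[262.0, 339.0], [275.0, 356.0], [394.0, 272.0], [408.0, 289.0]]
35 [[262.0, 343.0], [275.0, 361.0], [393.0, 277.0], [408.0, 294.0]]
[[262.0, 253.0], [277.0, 271.0]] [564.16  37.23 113.57]
```

Run:
```python
from h import *
s=vision.read_camera("scene"); 
cv2.imwrite("pics/s7.png",cv2.resize(s["color"][195:250,270:340],None,fx=10,fy=10,interpolation=cv2.INTER_CUBIC))
```

```text
(no output)
```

View pics/s7.png

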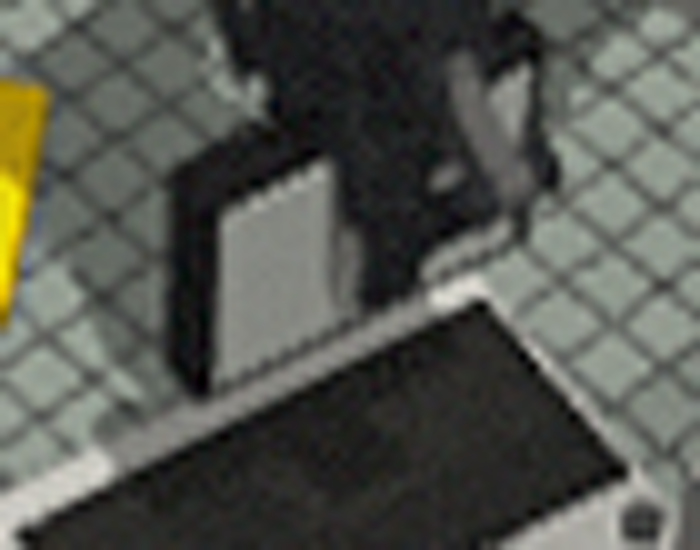

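Call:
jog_arm(
  motion=[
    [0.3,0,2.5,0,0],
    [0,0,2.5,0,0],
    [0,0,1.5,0,0],
    [0,0,0.8,0,0],
    [0,0,0.4,0,0],
    [0,0,0,0,0],
    [0,0,0,0,0],
  ],
)

```text
time_s: 6.48
ee_pos: [567.9, 37.3, 38.2]
ee_rot: [[0.986, -0.166, 0.001], [-0.166, -0.986, -0.0], [0.001, -0.0, -1.0]]
contact_force: [0.8, 0.0, -2.2]
grip_width: 15.1
```

Run:
```python
from h import *
s=vision.read_camera("scene"); 
cv2.imwrite("pics/s8.png",cv2.resize(s["color"][205:270,260:340],None,fx=8,fy=8,interpolation=cv2.INTER_CUBIC))
```

```text
(no output)
```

View pics/s8.png

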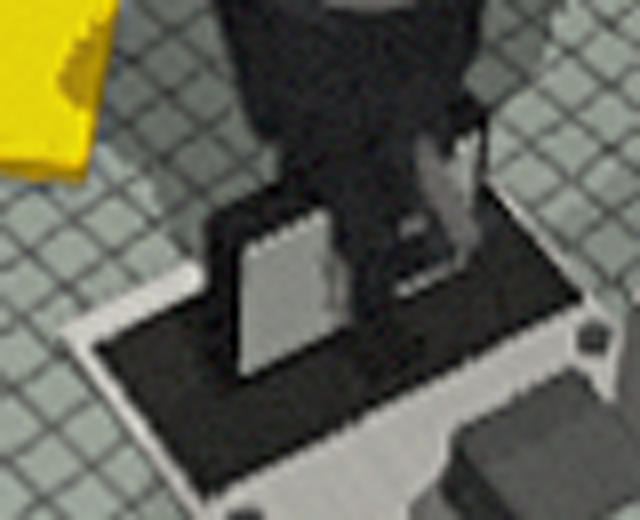

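Call:
jog_arm(
  motion=[
    [0,0,0.3,0,0],
    [0,0,0.2,0,0],
    [0,0,0.2,0,0],
    [0,0,0.1,0,0],
    [0,0,0,0,0],
  ],
)

```text
time_s: 6.95
ee_pos: [567.5, 37.5, 29.4]
ee_rot: [[0.986, -0.166, 0.0], [-0.166, -0.986, 0.0], [0.0, -0.0, -1.0]]
contact_force: [-1.0, -0.0, -0.9]
grip_width: 15.6
```

Call:
jog_arm(
  motion=[
    [0,0,0.1,0,0],
    [0,0,0.1,0,0],
    [0,0,0,0,0],
  ],
)

```text
time_s: 7.2
ee_pos: [567.5, 37.5, 29.2]
ee_rot: [[0.986, -0.166, 0.0], [-0.166, -0.986, -0.0], [0.0, 0.0, -1.0]]
contact_force: [-13.6, -0.9, 25.4]
grip_width: 15.1
```

Run:
```python
from h import *
o=r.observe(); print(o["contact_force"],o["moment"])
s=vision.read_camera("scene"); 
cv2.imwrite("pics/s9.png",cv2.resize(s["color"][205:270,260:340],None,fx=8,fy=8,interpolation=cv2.INTER_CUBIC))
w=vision.read_camera("wrist"); cv2.imwrite("pics/w9.png",w["color"])
```

```text
[-13.61  -0.93  25.41] [-0.07  2.3  -0.04]
```

View pics/s9.png

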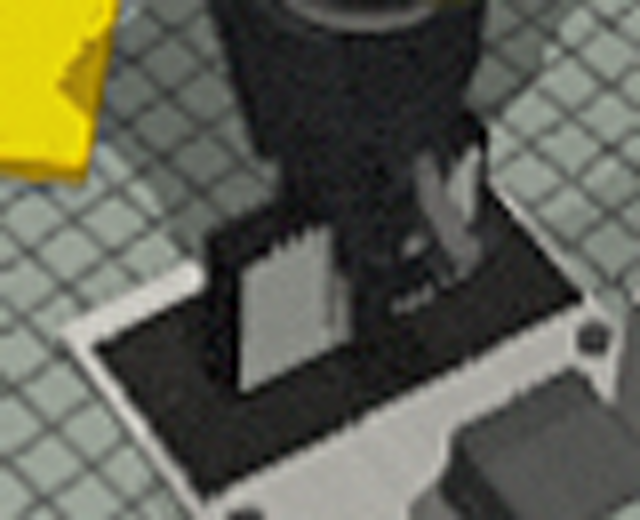

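View pics/w9.png

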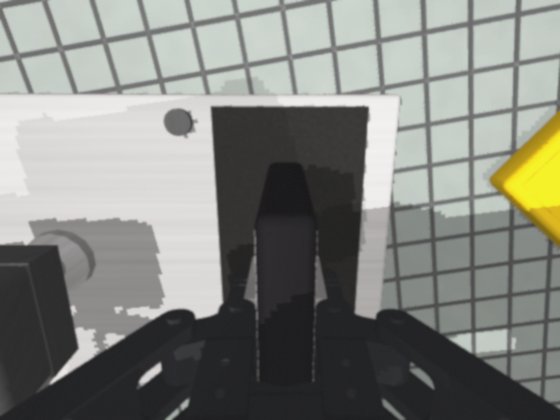

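Call:
jog_arm(
  motion=[
    [0,0,-0.1,0,0],
    [0,0,0,0,0],
    [0,0,0,0,22],
    [0,0,0,0,25],
    [0,0,0,0,30],
    [0,0,0,0,40],
    [0,0,0,0,50],
    [0,0,0,0,50],
  ],
)

```text
time_s: 7.97
ee_pos: [567.4, 37.4, 28.2]
ee_rot: [[0.986, -0.166, -0.0], [-0.166, -0.986, 0.0], [-0.0, -0.0, -1.0]]
contact_force: [-0.2, -0.6, -0.7]
grip_width: 42.8
```

Run:
```python
from h import *
o=r.observe(); print(o["contact_force"],o["moment"])
s=vision.read_camera("scene"); 
cv2.imwrite("pics/s10.png",cv2.resize(s["color"][205:270,260:340],None,fx=8,fy=8,interpolation=cv2.INTER_CUBIC))
w=vision.read_camera("wrist"); cv2.imwrite("pics/w10.png",w["color"])
```

```text
[-0.2  -0.55 -0.72] [-0.01  0.01  0.06]
```

View pics/s10.png

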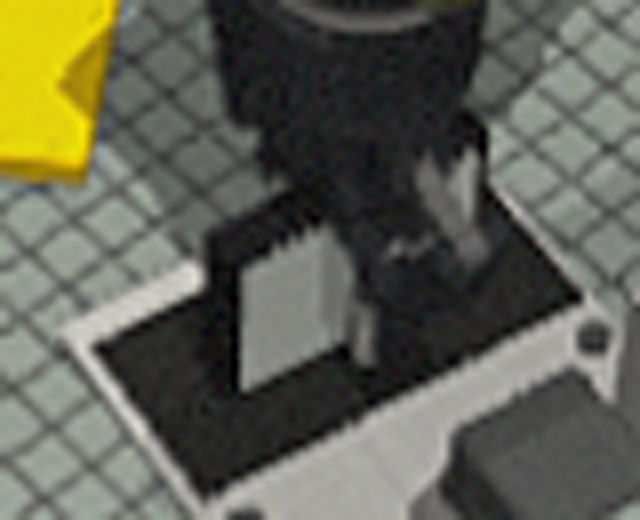

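View pics/w10.png

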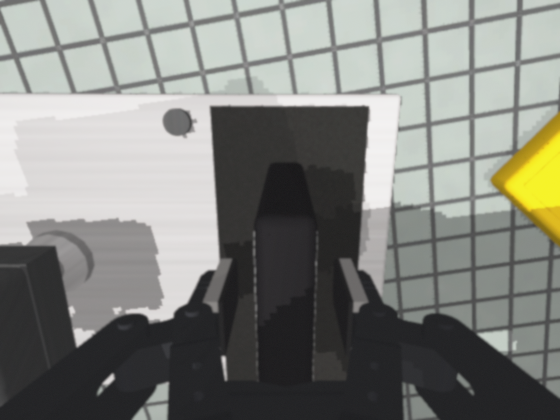

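Call:
jog_arm(
  motion=[
    [0,0,-0.5,0,50],
    [0,0,-1.5,0,60],
    [0,0,-3,0,60],
    [0,0,-3.5,0,60],
    [0,0,-3.5,0,60],
    [0,0,-3.5,0,60],
    [0,0,-2,0,60],
    [0,0,0,0,60],
  ],
)

```text
time_s: 8.73
ee_pos: [568.9, 37.5, 208.8]
ee_rot: [[0.986, -0.166, 0.008], [-0.166, -0.986, 0.0], [0.008, -0.001, -1.0]]
contact_force: [1.3, -0.2, 0.3]
grip_width: 51.3
```

Run:
```python
from h import *
import pickle
st=r.observe();w=vision.read_camera("wrist"); cv2.imwrite("pics/w11.png",w["color"]); pickle.dump((st,w),open("w11.pkl","wb"))
s=vision.read_camera("scene"); 
cv2.imwrite("pics/s11.png",cv2.resize(s["color"][205:270,260:340],None,fx=8,fy=8,interpolation=cv2.INTER_CUBIC))
```

```text
(no output)
```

View pics/w11.png

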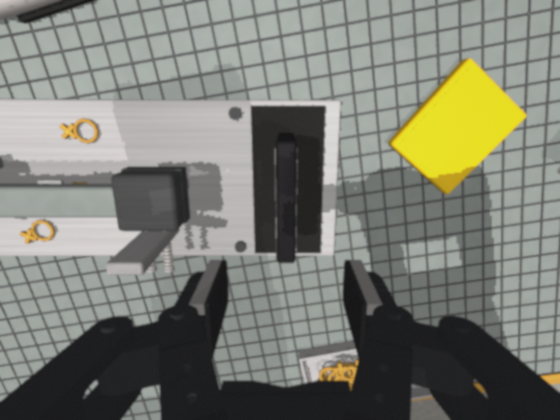

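View pics/s11.png

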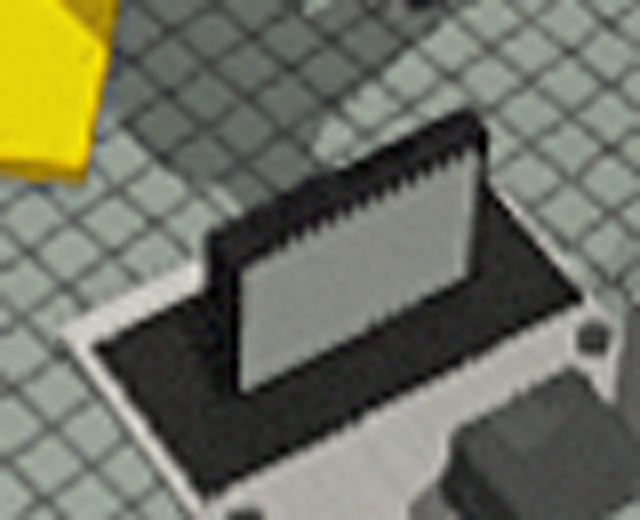

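Run:
```python
from h import *
import pickle
st,w=pickle.load(open("w11.pkl","rb"))
a=np.radians(9.6);hx=np.array([np.cos(a),-np.sin(a),0]);hy=np.array([np.sin(a),np.cos(a),0])
mat=np.array([565.8,37.2,11])
P=plane(w,[(278,137),(295,137),(276,262),(297,262)],91.,st)
print(P,P.mean(0),(P.mean(0)-mat)@hx,(P.mean(0)-mat)@hy, np.linalg.norm(P[0]-P[2]))
# mat by wrist
M=plane(w,[(252,106),(326,106),(254,253),(322,253)],11.,st); print("mat",M,M.mean(0))
cv2.imwrite("pics/w11c.png",cv2.resize(w["color"][155:285,90:220],None,fx=5,fy=5,interpolation=cv2.INTER_CUBIC))
```

```text
[[619.53  33.84  91.  ]
 [617.47  21.57  91.  ]
 [520.91  52.7   91.  ]
 [518.09  35.8   91.  ]] [569.    35.98  91.  ] 3.358549029170759 -0.6698404720400276 100.40854007150217
mat [[644.31  55.92  11.  ]
 [632.85 -12.14  11.  ]
 [497.48  82.7   11.  ]
 [485.62  11.73  11.  ]] [565.07  34.55  11.  ]
```

View pics/w11c.png

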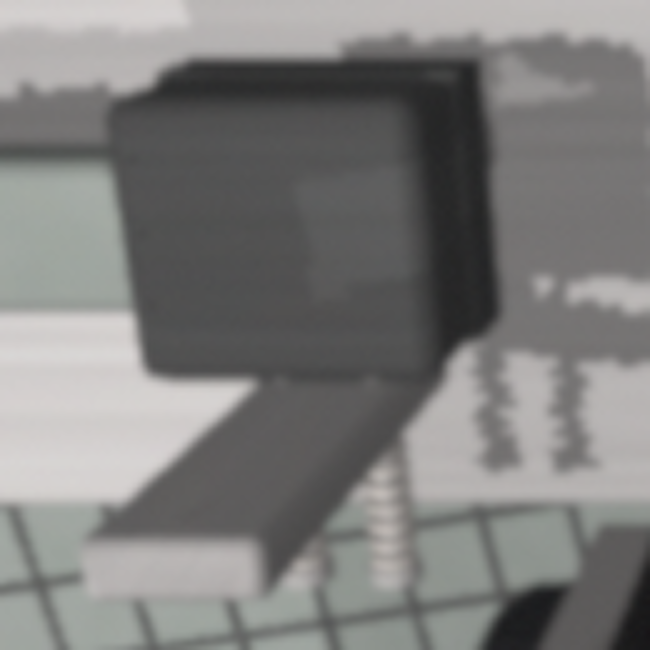

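Run:
```python
from h import *
import pickle
st,w=pickle.load(open("w11.pkl","rb"))
a=np.radians(9.6);hx=np.array([np.cos(a),-np.sin(a),0]);hy=np.array([np.sin(a),np.cos(a),0])
T=plane(w,(np.array([(88,538),(264,538),(264,597),(88,597)])+.5)/5-.5+[90,155],130.,st)
print(T,T.mean(0),[np.linalg.norm(T[i]-T[i-1]) for i in range(4)])
C=plane(w,(np.array([(108,105),(415,95),(437,378),(148,375)])+.5)/5-.5+[90,155],84.,st); print(C,C.mean(0), [np.linalg.norm(C[i]-C[i-1]) for i in range(4)])
print(C.mean(0)-34*hx)
```

```text
[[558.48 163.45 130.  ]
 [554.43 139.6  130.  ]
 [545.68 142.14 130.  ]
 [549.79 166.24 130.  ]] [552.1  152.86 130.  ] [np.float64(9.128324241966867), np.float64(24.18782444213337), np.float64(9.108701462606357), np.float64(24.443834778113033)]
[[611.11 166.56  84.  ]
 [604.87 119.43  84.  ]
 [558.92 127.99  84.  ]
 [567.18 173.95  84.  ]] [585.52 146.98  84.  ] [np.float64(44.54933580308984), np.float64(47.54254711540359), np.float64(46.741304311670554), np.float64(46.701503123980906)]
[551.99 152.65  84.  ]
```

Run:
```python
from h import *
plan((551.8,154,170),-9.6,14,55)
```

```text
[[-0.25, -0.8, 0.24, np.float64(-6.4), 55], [-0.16, -0.83, 0.24, np.float64(-6.4), 55], [-0.06, -0.83, 0.25, np.float64(-6.4), 55], [0.03, -0.84, 0.24, np.float64(-6.4), 55], [0.12, -0.84, 0.24, np.float64(-6.4), 55], [0.22, -0.81, 0.24, np.float64(-6.4), 55], [0.3, -0.78, 0.25, np.float64(-6.4), 55], [0.39, -0.75, 0.24, np.float64(-6.4), 55], [0.47, -0.69, 0.24, np.float64(-6.4), 55], [0.54, -0.64, 0.24, np.float64(-6.4), 55], [0.61, -0.58, 0.25, np.float64(-6.4), 55], [0.68, -0.5, 0.24, np.float64(-6.4), 55], [0.72, -0.43, 0.24, np.float64(-6.4), 55], [0.77, -0.34, 0.24, np.float64(-6.4), 55]]
end [551.78 154.02 170.03] -9.961814671876914
```

Call:
jog_arm(
  motion=[
    [-0.25,-0.8,0.24,-6.4,55],
    [-0.16,-0.83,0.24,-6.4,55],
    [-0.06,-0.83,0.25,-6.4,55],
    [0.03,-0.84,0.24,-6.4,55],
    [0.12,-0.84,0.24,-6.4,55],
    [0.22,-0.81,0.24,-6.4,55],
    [0.3,-0.78,0.25,-6.4,55],
    [0.39,-0.75,0.24,-6.4,55],
  ],
)

```text
time_s: 9.5
ee_pos: [557.8, 104.4, 182.2]
ee_rot: [[0.744, 0.669, -0.003], [0.669, -0.744, -0.0], [-0.002, -0.001, -1.0]]
contact_force: [-0.4, -0.2, 0.0]
grip_width: 46.9
```

Call:
jog_arm(
  motion=[
    [0.47,-0.69,0.24,-6.4,55],
    [0.54,-0.64,0.24,-6.4,55],
    [0.61,-0.58,0.25,-6.4,55],
    [0.68,-0.5,0.24,-6.4,55],
    [0.72,-0.43,0.24,-6.4,55],
    [0.77,-0.34,0.24,-6.4,55],
    [0,0,0,0,55],
    [0,0,0,0,55],
  ],
)

```text
time_s: 10.17
ee_pos: [551.3, 154.0, 168.2]
ee_rot: [[0.176, 0.984, -0.002], [0.984, -0.176, -0.0], [-0.001, -0.002, -1.0]]
contact_force: [0.4, -1.1, -0.5]
grip_width: 47.1
```

Run:
```python
from h import *
import pickle
st=r.observe();w=vision.read_camera("wrist"); cv2.imwrite("pics/w12.png",w["color"]); pickle.dump((st,w),open("w12.pkl","wb"))
print(st["ee_pos"],st["ee_rot"])
```

```text
[551.26 153.99 168.25] [[ 0.18  0.98 -0.  ]
 [ 0.98 -0.18 -0.  ]
 [-0.   -0.   -1.  ]]
```

View pics/w12.png

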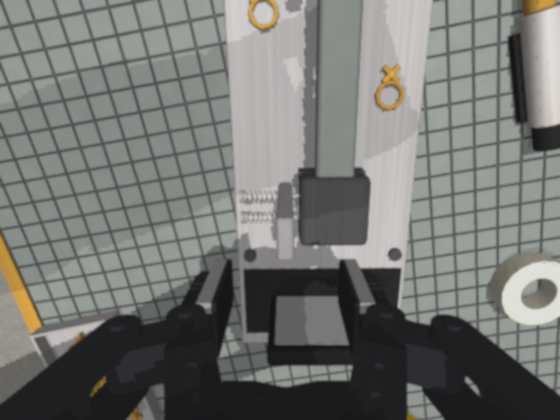

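Run:
```python
from h import *
import pickle
st,w=pickle.load(open("w12.pkl","rb"))
P=plane(w,[(278,222),(293,222),(278,258),(293,258)],130.,st); print(P,P.mean(0),(P-st["ee_pos"])@st["ee_rot"])
cv2.imwrite("pics/w12c.png",cv2.resize(w["color"][160:300,220:360],None,fx=5,fy=5,interpolation=cv2.INTER_CUBIC))
```

```text
[[549.49 165.87 130.  ]
 [557.55 164.44 130.  ]
 [545.58 144.68 130.  ]
 [553.91 143.2  130.  ]] [551.63 154.55 130.  ] [[ 11.42  -3.76  38.24]
 [ 11.42   4.43  38.23]
 [-10.13  -3.88  38.26]
 [-10.12   4.58  38.25]]
```

View pics/w12c.png

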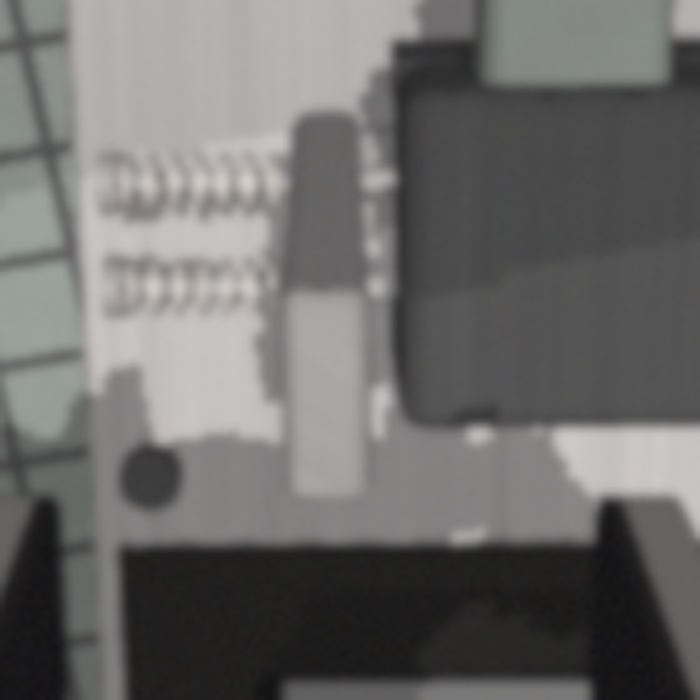

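Call:
jog_arm(
  motion=[
    [0.05,0,2,0,55],
    [0,0,2.2,0,55],
    [0,0,1.8,0,55],
    [0,0,1.2,0,55],
    [0,0,0,0,55],
    [0,0,0,0,0],
    [0,0,0,0,0],
    [0,0,0,0,0],
    [0,0,0,0,0],
    [0,0,0,0,0],
  ],
)

```text
time_s: 11.05
ee_pos: [551.4, 154.8, 98.8]
ee_rot: [[0.173, 0.985, -0.001], [0.985, -0.173, 0.0], [0.0, -0.001, -1.0]]
contact_force: [-10.6, 0.2, 9.4]
grip_width: 9.3
```

Call:
jog_arm(
  motion=[
    [0,-0.3,0,0,0],
    [0,-0.4,0,0,0],
    [0,-0.4,0,0,0],
    [0,-0.3,0,0,0],
    [0,0,0,0,0],
    [0,0,0,0,0],
  ],
)

```text
time_s: 11.55
ee_pos: [539.3, 156.9, 98.7]
ee_rot: [[0.173, 0.985, 0.004], [0.985, -0.173, 0.0], [0.001, 0.004, -1.0]]
contact_force: [8.6, -1.3, 0.3]
grip_width: 9.1
```

Run:
```python
from h import *
st=r.observe();w=vision.read_camera("wrist"); cv2.imwrite("pics/w13.png",w["color"])
print(st["ee_pos"],st["contact_force"])
s=vision.read_camera("scene"); 
cv2.imwrite("pics/s13.png",cv2.resize(s["color"][190:320,260:410],None,fx=5,fy=4.5))
```

```text
[539.28 156.87  98.67] [ 8.63 -1.27  0.35]
```

View pics/w13.png

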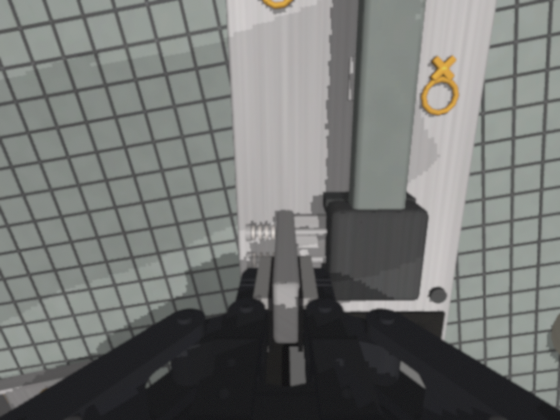

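View pics/s13.png

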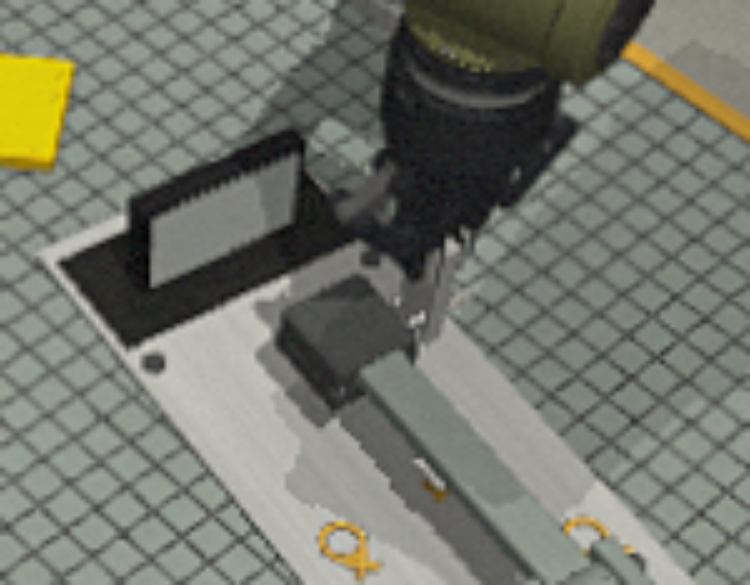

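Call:
jog_arm(
  motion=[
    [0,-0.1,0,0,0],
    [0.1,0,-0.36,0,0],
    [0.1,0,-0.36,0,0],
    [0.11,0,-0.36,0,0],
    [0.12,0,-0.35,0,0],
    [0.12,0,-0.35,0,0],
    [0.13,0,-0.35,0,0],
    [0.14,0,-0.35,0,0],
    [0.14,0,-0.34,0,0],
    [0,0,0,0,0],
  ],
)

```text
time_s: 12.48
ee_pos: [539.4, 166.1, 126.2]
ee_rot: [[0.173, 0.985, 0.002], [0.985, -0.173, -0.001], [-0.001, 0.003, -1.0]]
contact_force: [8.4, -3.8, -6.9]
grip_width: 9.0
```

Run:
```python
from h import *
s=vision.read_camera("scene"); 
cv2.imwrite("pics/s14.png",cv2.resize(s["color"][190:320,260:410],None,fx=5,fy=4.5))
```

```text
(no output)
```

View pics/s14.png

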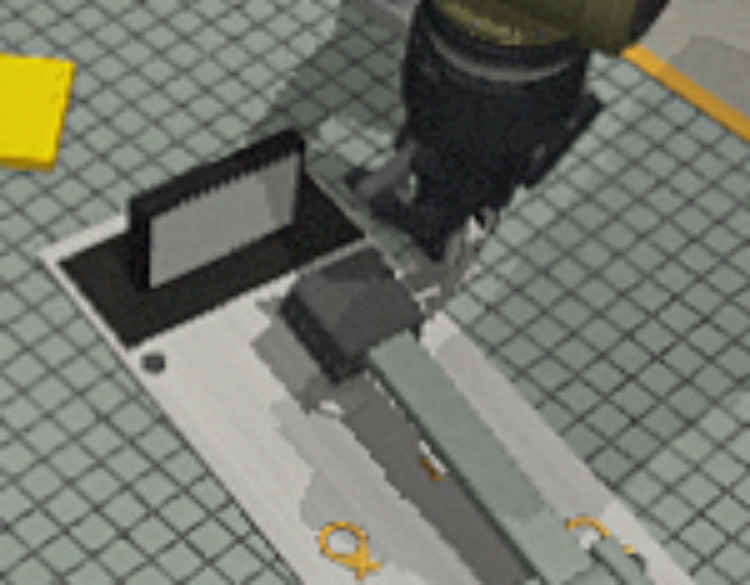

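Call:
jog_arm(
  motion=[
    [0.15,0,-0.34,0,0],
    [0.16,0,-0.34,0,0],
    [0.17,0,-0.33,0,0],
    [0.17,0,-0.33,0,0],
    [0.18,0,-0.33,0,0],
    [0.18,0,-0.32,0,0],
    [0.19,0,-0.32,0,0],
    [0.2,0,-0.31,0,0],
    [0.2,0,-0.31,0,0],
    [0.21,0,-0.31,0,0],
  ],
)

```text
time_s: 13.37
ee_pos: [542.3, 183.6, 158.0]
ee_rot: [[0.173, 0.985, 0.001], [0.985, -0.173, -0.002], [-0.001, 0.002, -1.0]]
contact_force: [8.4, -7.0, -6.2]
grip_width: 9.2
```

Call:
jog_arm(
  motion=[
    [0.22,0,-0.3,0,0],
    [0.22,0,-0.3,0,0],
    [0.22,0,-0.3,0,0],
    [0,0,0,0,0],
    [0,0,0,0,0],
    [0,0,0,0,0],
    [0,0,0,0,0],
    [0,0,0,0,0],
  ],
)

```text
time_s: 14.03
ee_pos: [543.5, 190.0, 166.9]
ee_rot: [[0.173, 0.985, 0.001], [0.985, -0.173, -0.001], [-0.001, 0.002, -1.0]]
contact_force: [8.5, -5.6, -5.6]
grip_width: 9.0
```

Run:
```python
from h import *
s=vision.read_camera("scene"); 
cv2.imwrite("pics/s15.png",cv2.resize(s["color"][180:320,260:410],None,fx=5,fy=4))
w=vision.read_camera("wrist"); cv2.imwrite("pics/w15.png",w["color"])
t=vision.read_camera("top"); cv2.imwrite("pics/t15.png",t["color"])
o=r.observe();print(o["ee_pos"],o["contact_force"],o["joint_vel"])
```

```text
[543.47 190.02 166.92] [ 8.37 -5.23 -5.95] [-0.  0. -0. -0. -0. -0.]
```

View pics/s15.png

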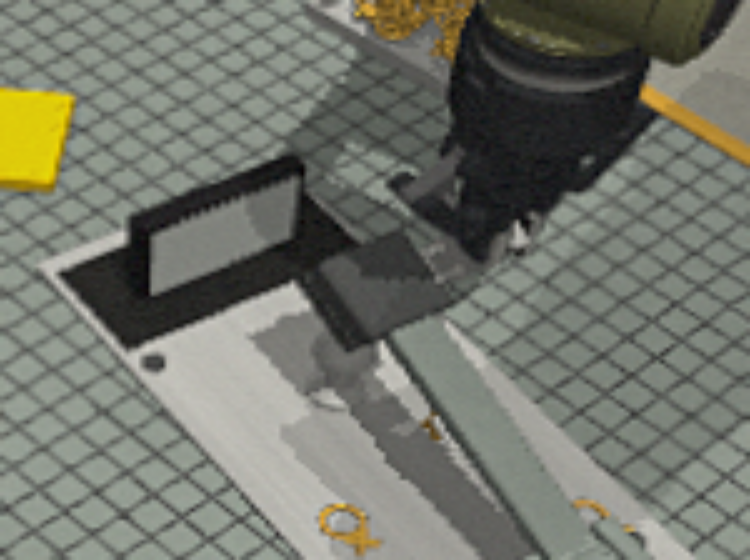

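View pics/w15.png

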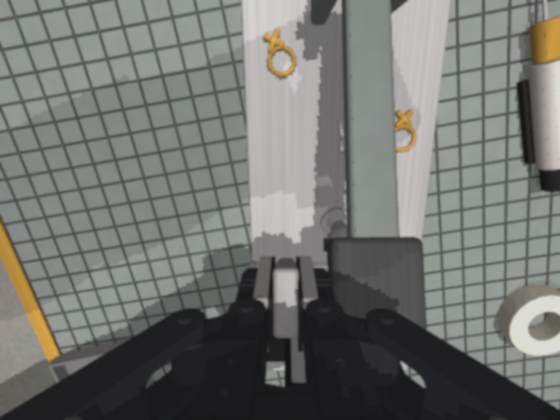

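View pics/t15.png

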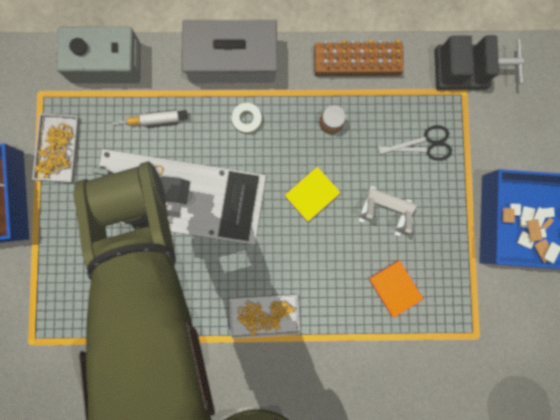

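Run:
```python
from h import *
a=np.radians(9.6);hx=np.array([np.cos(a),-np.sin(a),0]);hy=np.array([np.sin(a),np.cos(a),0]);hz=np.array([0,0,1.])
ball=np.array([584.8,149.5,0]); st=r.observe()
s=vision.read_camera("scene");w=vision.read_camera("wrist")
for th in (.3,.36,.41,.46):
    P=[]
    for x,y in((24,25),(-24,25),(24,-25),(-24,-25)):
        u,v=y-180,84-72
        P.append(ball+x*hx+hy*(180+u*np.cos(th)+v*np.sin(th))+hz*(72+v*np.cos(th)-u*np.sin(th)))
    print(th,"wrist",proj(w,P,st).round(0).tolist(),"scene",((proj(s,P)-[260,180])*[5,4]).round(0).tolist())
```

```text
0.3 wrist [[415.0, 237.0], [327.0, 237.0], [415.0, 328.0], [328.0, 328.0]] scene [[357.0, 343.0], [442.0, 305.0], [298.0, 269.0], [384.0, 232.0]]
0.36 wrist [[421.0, 236.0], [329.0, 237.0], [424.0, 334.0], [331.0, 334.0]] scene [[363.0, 340.0], [449.0, 302.0], [306.0, 263.0], [392.0, 226.0]]
0.41 wrist [[427.0, 235.0], [331.0, 236.0], [433.0, 339.0], [334.0, 339.0]] scene [[369.0, 338.0], [456.0, 299.0], [313.0, 259.0], [400.0, 222.0]]
0.46 wrist [[434.0, 233.0], [333.0, 234.0], [442.0, 343.0], [337.0, 343.0]] scene [[376.0, 336.0], [463.0, 297.0], [321.0, 256.0], [409.0, 219.0]]
```

Run:
```python
from bench import job
print(job.job_done())
```

```text
the job is handed in; nothing more can be done
None
```

The mirror stands on its long edge on the mat, the latch is pulled out, and the arm is still gripped with its ball end raised. I handed the job in at about 14 s of the 48 s allowed; it reports no verdict.

- **Mirror:** I straddled it on the easel, pushed it upright with the back finger, squeezed it flush between the pads and set it on the mat. The wrist picture after release put its centre about 3 mm along the holder's x and 1 mm along its y from the mat centre. Its faces are nearly square to the ball. The last scene picture, with the arm raised, shows it still standing untouched.
- **Latch:** I pulled the tab about 12 mm with the arm down; the wrist force then read about 9 N, which matches the spring. I pulled about 1 mm more before lifting.
- **Arm:** I followed the hinge arc and the tool rose 68 mm, which works out to about 0.41 rad. Checking the coupler's corners against the pictures gives 0.36 to 0.41 rad, so the two methods differ slightly, but both are above 0.34 rad. The joint speeds read zero and the grip was holding (9 mm on the tab).
- **Less certain:** Pressing the mirror down briefly put about 25 N on the mat, so I backed off 1 mm before letting go. The fingers hold the arm only through the latch tab, and I took that as gripping the arm.
- **Other objects:** In the last pictures the bystanders are where they were. The castings look undisturbed too, though I did not measure their positions.

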